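# Put the cordless devices on charge for the night

### The arm

A 7-joint arm with a two-finger parallel gripper is mounted at the origin on a cart in front of the work surface, level with it; the furniture and walls round the work are solid. World frame = base frame: x ahead of the robot, y to its left, z up, the work surface at z = 0. Lengths are in mm, angles in rad, forces in N, time in s.
With the tool pointing down it reaches from about 425 to 925 mm from the base axis. Payload 6.8 kg.
Tool frame: the origin (TCP) lies between the finger pads; the fingertips stand 25 mm ahead of it and the grasp point (between the pads) lies 6 mm ahead of it (ctrl.tip_extent is the distance from the TCP to the fingertips, in mm); z points along the fingers, y is the line along which they close (so a half turn about z gives the same grasp; the last joint's range is limited). The gripper opens to 85 mm and grips with 20 to 120 N. Pads are 22 mm wide; open, the fingers measure 114 mm over their backs; the gripper's body (76 mm by 85 mm) begins 54 mm behind the grasp point. The pads swing forward as they close: fully open they stand 13 mm farther back than shut.
Start: joints at [1.01, 0.477, 0.022, 1.555, -0.011, 1.109, -0.083], TCP at [295.313, -606.99, 256.308] pointing down, gripper open.
Joint ranges: [-2.96, 2.96], [-0.34, 2.1], [-1.41, 1.46], [0.24, 2.44], [-1.37, 4.51], [0.17, 1.92], [-2.96, 2.96]. Speed limits (rad/s): [2.39, 2.39, 3.14, 3.14, 3.14, 3.14, 3.14].

### API

Orientations are given as a 3x3 rotation matrix whose columns are the frame's x, y, z axes.
In Python, from bench import ctrl gives the robot as it stands.
- The arm moves only by the tool step_arm, never from a script. Its arguments are lists of equal length, an entry for each row: "delta_pos": the shift along the tool's x, y, z in m, a list of three; "spin": the turn about the tool's z in degrees; "gripper": the finger opening in m, from 0 to 0.0854. In form: {"delta_pos": [[dx, dy, dz], ...], "spin": [spin, ...], "gripper": [gripper, ...]}. A call has 1 to 5 rows; each row is the pose to reach, as a shift and turn from the pose commanded when the call began, along the tool's axes at that moment; what a row does not reach only later rows make up. A row lasts 1/12 s, in which the tool goes at most 41.7 mm and 7.16 degrees, less where a joint would pass 70% of its speed; a pose out of reach is approached as far as the arm can. A call with a gripper value outside its range is refused whole. The fingers move at their own pace and stop on an object; "squeeze" is the grip in N (left out, the last holds). Time passes only in rows, so rows that repeat a pose let the fingers close. It gives the time, the measured TCP pose, the force, the opening and the grip force at its end, in the units of the state.
- ctrl.read_state(): the state, without advancing time (a new reading comes with each control period).
- ctrl.capture(name): name is "scene" or "top" or "wrist"; returns a dict with "color" (384x512x3 uint8, red, green, blue), "intrinsics" (3x3 intrinsics, pixels), "distortion" ([k1, k2, p1, p2, k3] as OpenCV has them; the pictures are not rectified), "rvec" (rotation vector, rad) and "tvec" (3), from world to camera coordinates, as OpenCV has them; the wrist camera has in their place "mount" (4x4, takes a point from camera to tool coordinates, whose origin is the TCP and whose axes are the flange's). Camera axes: x right, y down, z forward; pixel columns grow to the right and rows downward; lengths in mm; the calibration is good to about 2 mm. A picture is of the moment at which its call begins: read the wrist's pose just before it. There is no depth.
- ctrl.close_job(): hands the job in; it is judged then, once.
The state is a dict: "t": time; "qpos": joint angles; "joint_velocities": joint speeds; "effort": joint torques, N m; "tcp_pos": TCP position; "tcp_rot": TCP orientation; "ft_force": force on the tool from outside, world axes, zero at the start; "ft_torque": the same for the moment, N m; "gripper_width": finger opening in mm; "gripper_force": force on a finger pad.
Only numpy, scipy, OpenCV 4.12 (cv2) and the standard library are available. Lean on these libraries where they do the work, as an engineer would, in place of code of your own. Each camera call takes 0.05 s, during which the arm holds its last target. There are 200 camera calls.

### The job

The working day is over: put the mouse, the cordless telephone handset, the earbud case and the power bank each on its own charger, and let go. Each must lie flat inside the stops of the charger made for it, either way round; the power bank goes upright, on edge, down into the wide slot of the upright rack. Set them down, do not drop them, and leave the stapler and the rubber stamp where they are.

Things in the scene. Friction and masses are not known exactly. Their poses are not given: they have to be found in the camera images.
- mouse: Black wireless computer mouse, loose, about 0.09 kg: 112 long (x) by 58 wide (y) by 39 high, rounded, widest low down. Origin: centre of its underside; the body's -x is its nose (wheel end). Grip it across its width (y) near the middle of its length, as low as possible.
- handset: Dark grey cordless telephone handset with a small pale screen and white keys, loose, lying face up, about 0.13 kg: 140 long (x) by 46 wide (y) by 26 thick (z), rounded edges. Origin: centre of its underside; +x is the end with screen and earpiece.
- earbud_case: White rounded earbud case, loose, about 0.06 kg: 64 (x) by 48 (y) by 30 high, edge radius about 12. Origin: centre of its underside.
- power_bank: Blue power bank with a black band at one end, loose, about 0.2 kg, standing on its long narrow edge: 104 long (x) by 24 thick (y) by 68 tall (z). Origin: centre of its underside; +x is the end with the black band.
- mouse_charger: Mouse charger, fixed: aluminium plate with round ends, 136 (x) by 84 (y), black inlay, 6 thick; curved stops round both ends to z = 15, none on the middle 56 of the long sides (finger room). Between the stops at plate level: an outline 120 long with round ends of radius 34; the stops lean outward 18 degrees. Origin: centre of underside. Mouse seat: x = y = 0, z = 6 here, its length along this x.
- handset_charger: Handset charger, fixed: long white tray 166 (x) by 68 (y), grey inlay, brass contacts. Floor at z = 6, walls to z = 17 leaning outward 18 degrees, none on the middle 66 of the long sides (finger room). 150 by 55 inside at floor level. Origin: centre of underside. Handset seat: x = y = 0, z = 6 here, face up, its length along this x.
- earbud_charger: Earbud case charger, fixed: small black dish 92 (x) by 76 (y), pale ring in the middle. Floor at z = 6, walls all round to z = 14, leaning outward 18 degrees; 74 by 58 inside at floor level. Origin: centre of underside. Case seat: x = y = 0, z = 6 here, its 64 mm side along this x.
- upright_charger: Upright rack, fixed: grey base 126 (x) by 92 (y), 8 thick, three fins 104 long along x. Wide slot 32 wide, centre at y = +16; narrow slot 14 wide at y = -11.5 (stays empty). Fins to z = 34; flared lips of the wide slot to z = 42, mouth 4 wider each side; low end stops 113 apart, to z = 20. Origin: centre of underside. Power bank seat: x = 0, y = 16, z = 8 here, its length along this x.
- stapler: Red desk stapler, 150 by 38 by 46 high, to be left alone. Origin: centre of its underside.
- rubber_stamp: Hand stamp with a turned dark wooden handle, 62 by 30 by 72 high, to be left alone. Origin: centre of its underside.
Mind the look-alikes: they are no part of the job. Several things look just like the power_bank: the one meant starts nearest to the robot's base.

How it is judged (in metres and radians):
At the end, for the whole second after the job is handed in: All released and at rest, flat on its own charger's floor (4 mm, 0.12 rad), either way round, off the seat's centre and direction by at most: mouse 12 mm, 0.35 rad; handset 10 mm, 0.15 rad; case 10 mm, 0.35 rad; power bank 10 mm along, 8 mm across the wide slot, 0.15 rad (x of mouse in the frame of mouse_charger between -0.012 and 0.012 m and y of mouse in the frame of mouse_charger between -0.012 and 0.012 m and z of mouse in the frame of mouse_charger between 0.002 and 0.01 m and angle between the x axis of mouse and the x axis of mouse_charger, either way round below 0.35 rad and angle between each of mouse, handset, earbud_case, power_bank's own z axis and vertical below 0.12 rad and linear speed of each of mouse, handset, earbud_case, power_bank below 0.02 m/s and contact force between the fingers and mouse below 0.05 N and x of handset in the frame of handset_charger between -0.01 and 0.01 m and y of handset in the frame of handset_charger between -0.01 and 0.01 m and z of handset in the frame of handset_charger between 0.002 and 0.01 m and angle between the x axis of handset and the x axis of handset_charger, either way round below 0.15 rad and contact force between the fingers and handset below 0.05 N and x of earbud_case in the frame of earbud_charger between -0.01 and 0.01 m and y of earbud_case in the frame of earbud_charger between -0.01 and 0.01 m and z of earbud_case in the frame of earbud_charger between 0.002 and 0.01 m and angle between the x axis of earbud_case and the x axis of earbud_charger, either way round below 0.35 rad and contact force between the fingers and earbud_case below 0.05 N and x of power_bank in the frame of upright_charger between -0.01 and 0.01 m and y of power_bank in the frame of upright_charger between 0.008 and 0.024 m and z of power_bank in the frame of upright_charger between 0.004 and 0.012 m and angle between the x axis of power_bank and the x axis of upright_charger, either way round below 0.15 rad and contact force between the fingers and power_bank below 0.05 N); the robot touches nothing.
It fails at once if a device is dropped: it falls more than about 25 mm out of the fingers ((linear speed of mouse above 0.7 m/s and contact force between the fingers and mouse below 0.01 N) or (linear speed of handset above 0.7 m/s and contact force between the fingers and handset below 0.01 N) or (linear speed of earbud_case above 0.7 m/s and contact force between the fingers and earbud_case below 0.01 N) or (linear speed of power_bank above 0.7 m/s and contact force between the fingers and power_bank below 0.01 N)).
It fails at once if the stapler is pushed more than 25 mm from where it was (distance of stapler from where it was at the start of the episode above 0.025 m).
It fails at once if the rubber stamp is pushed more than 25 mm from where it was (distance of rubber_stamp from where it was at the start of the episode above 0.025 m).
It also fails if it takes over 102 s, if anything falls off the work surface, if the arm or the gripper's body presses on something with over 40 N, if the wrist force passes 120 N, or if a joint passes its speed limit or range.

## Working session

There is one attempt and no reset: what is moved stays moved. The work goes in short steps, Python scripts to look and compute and a tool call to move; the robot and the scene stay as the last step left them, time stands still between calls to the robot, and variables do not carry over. Pictures are saved under pics/ and viewed, at most 14 in all, crops included, and the job is handed in when it is done.

Besides the shell and the picture viewer there is one more tool, called as name(argument=value, ...) on one line, values as JSON. step_arm: Moves the arm, as the interface text tells. Its arguments: {"type":"object","properties":{"delta_pos":{"type":"array"},"spin":{"type":"array"},"gripper":{"type":"array"},"squeeze":{"type":"number"}},"required":["delta_pos","spin","gripper"]}

```bash
mkdir -p pics; cat > h.py <<'E'
import numpy as np, cv2
from bench import ctrl
def cap(n,save=None):
    s=ctrl.read_state(); c=ctrl.capture(n); c={k:(np.array(v) if k!='color' else v) for k,v in c.items()}
    if n=='wrist':
        T=np.eye(4);T[:3,:3]=np.array(s['tcp_rot']);T[:3,3]=s['tcp_pos']; M=T@c['mount']; c['R']=M[:3,:3];c['o']=M[:3,3]
    else:
        R=cv2.Rodrigues(c['rvec'].astype(float))[0]; c['R']=R.T;c['o']=-R.T@c['tvec'].ravel()
    if save: cv2.imwrite('pics/'+save+'.png',c['color'][:,:,::-1]); np.save('pics/'+save+'.npy',c,allow_pickle=True)
    return c
def load(n): return np.load('pics/'+n+'.npy',allow_pickle=True).item()
def ray(c,uv,z):
    uv=np.array(uv,float).reshape(-1,1,2)
    p=cv2.undistortPoints(uv,c['intrinsics'],c['distortion']).reshape(-1,2)
    d=np.c_[p,np.ones(len(p))]@c['R'].T
    return c['o']+d*((z-c['o'][2])/d[:,2])[:,None]
def proj(c,P):
    R=c['R'].T; return cv2.projectPoints(np.array(P,float).reshape(-1,1,3),cv2.Rodrigues(R)[0],-R@c['o'],c['intrinsics'],c['distortion'])[0].reshape(-1,2)
E
python3 - <<'E'
from h import *
for n in('scene','top'):
    c=cap(n,n); print(n,c['o'].round(),c['R'].round(2).tolist(),c['intrinsics'][0,0])
s=ctrl.read_state();print(s['t'],s['tcp_pos'],np.round(s['tcp_rot'],3))
E
```

```text
scene [188. 686. 910.] [[-0.91, -0.31, 0.27], [-0.42, 0.7, -0.58], [-0.01, -0.64, -0.77]] 371.6412009770174
top [ 360.   17. 1174.] [[0.02, -0.99, 0.14], [-1.0, -0.02, 0.01], [-0.01, -0.14, -0.99]] 368.21415711485525
0.1 [ 295.07122489 -606.54299405  255.4164446 ] [[ 0.899  0.437 -0.001]
 [ 0.437 -0.899  0.001]
 [-0.    -0.002 -1.   ]]
```

```bash
python3 - <<'E'
import cv2
for n in('top','scene'):
    cv2.imwrite(f'pics/{n}_b.png',cv2.resize(cv2.imread(f'pics/{n}.png'),(800,600),interpolation=cv2.INTER_CUBIC))
E
```

```text
(no output)
```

View pics/top_b.png

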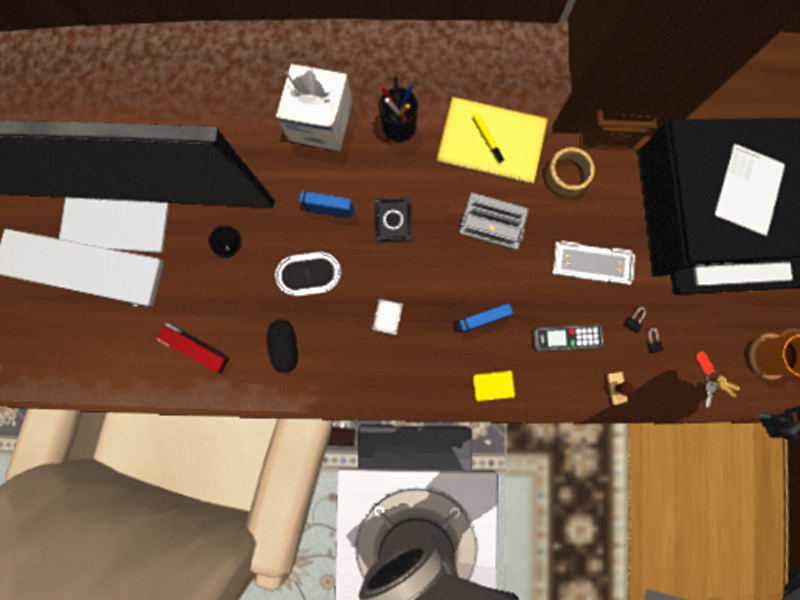

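View pics/scene_b.png

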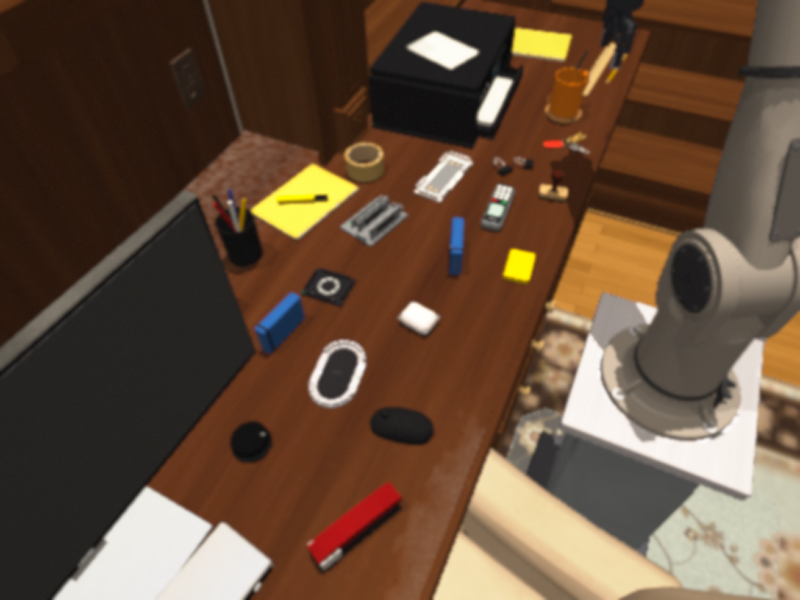

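The two banks are at (484,318) and (326,204) in the enlarged top view. The base is at about (415,545), so the one at (484,318) is nearer and is the one meant. I'll confirm that with a crop and measure coarsely.

```bash
python3 - <<'E'
from h import *
c=load('top'); im=c['color']
items=dict(mouse=(283,346,15),handset=(567,337,20),case=(388,316,20),bank=(484,318,68),bank2=(326,204,68),mch=(308,273,10),hch=(594,262,12),ech=(393,219,10),uch=(494,220,20),stapler=(191,346,40),stamp=(617,387,10),mug=(775,355,0),note=(494,385,0),disc=(225,240,0),tape=(570,170,0))
for k,(u,v,z) in items.items(): 
    p=ray(c,[[u*.64,v*.64]],z)[0]; print(k,p.round(),'r',np.hypot(p[0],p[1]).round())
w=cap('wrist','w0'); print(w['mount'].round(3),w['intrinsics'][0,0])
a=im[180:230,270:350]; b=im[110:160,180:260]
x=np.vstack([a,b]); cv2.imwrite('pics/bank.png',cv2.resize(x[:,:,::-1],None,fx=6,fy=6,interpolation=2))
E
```

```text
mouse [396. 274.  15.] r 482.0
handset [ 423. -298.   20.] r 518.0
case [460.  63.  20.] r 464.0
bank [ 455. -124.   68.] r 472.0
bank2 [677. 189.  68.] r 703.0
mch [547. 230.  10.] r 593.0
hch [ 579. -360.   12.] r 682.0
ech [663.  57.  10.] r 666.0
uch [ 662. -152.   20.] r 679.0
stapler [391. 455.  40.] r 600.0
stamp [ 324. -402.   10.] r 516.0
mug [ 390. -754.    0.] r 849.0
note [ 325. -153.    0.] r 360.0
disc [617. 412.   0.] r 741.0
tape [ 781. -319.    0.] r 844.0
[[ 1.00000e-03 -9.61000e-01 -2.77000e-01  7.02120e+01]
 [ 1.00000e+00  1.00000e-03  0.00000e+00 -5.25000e-01]
 [-0.00000e+00 -2.77000e-01  9.61000e-01 -1.17943e+02]
 [ 0.00000e+00  0.00000e+00  0.00000e+00  1.00000e+00]] 267.72536953544125
```

View pics/bank.png

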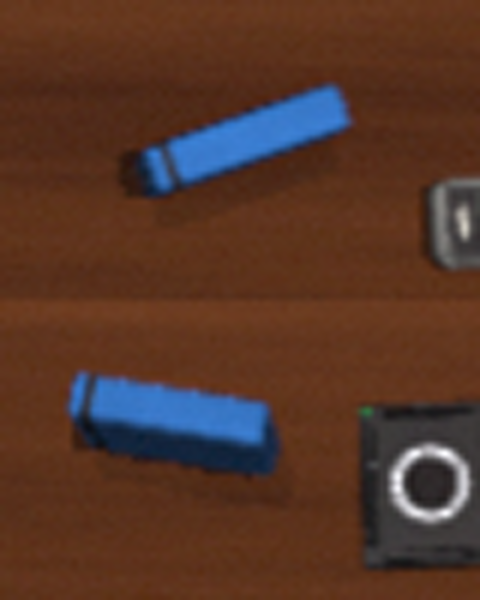

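The nearer bank is at 472 mm from the base (band at its left end), the other at 703 mm, so the first is confirmed. Next is a planner that prints the rows for each move.

```bash
cat >> h.py <<'E'
def plan(wps, start=None):
    """wps: list of (x,y,z,yaw of tool x in deg or None,grip m[, slow mm/row]); prints calls"""
    s=ctrl.read_state(); R=np.array(s['tcp_rot']); p=np.array(s['tcp_pos']); yaw=np.degrees(np.arctan2(R[1,0],R[0,0]))
    if start is not None: p=np.array(start[:3],float);yaw=start[3]
    print('t',round(s['t'],2),'at',p.round(1),'yaw',round(yaw,1),'tilt z',R[:,2].round(4),'w',round(s['gripper_width'],1))
    for wp in wps:
        x,y,z,yw,g=wp[:5]; step=wp[5] if len(wp)>5 else 39
        yw=yaw if yw is None else yaw+(yw-yaw+180)%360-180
        T=np.array([x,y,z]); n=max(1,int(np.ceil(max(np.linalg.norm(T-p)/step,abs(yw-yaw)/7))))
        i=0
        while i<n:
            k=min(5,n-i); a=np.radians(yaw); A=np.array([[np.cos(a),np.sin(a),0],[np.sin(a),-np.cos(a),0],[0,0,-1]])
            D=[];S=[]
            for j in range(1,k+1):
                f=j/(n-i); D.append((A.T@((T-p)*f)/1000).round(3).tolist()); S.append(round(-(yw-yaw)*f,1))
            print({'delta_pos':D,'spin':S,'gripper':[g]*k})
            p=p+A@np.array(D[-1])*1000; yaw-=S[-1]; i+=k
    print('end',p.round(1),round(yaw,1))
E
python3 -c "
from h import *
plan([(500,-320,262,90,.085)])"
```

```text
t 0.15 at [ 295.1 -606.6  255.6] yaw 25.9 tilt z [-7.0e-04  1.2e-03 -1.0e+00] w 85.5
{'delta_pos': [[0.031, -0.017, -0.001], [0.062, -0.034, -0.001], [0.093, -0.05, -0.002], [0.124, -0.067, -0.003], [0.155, -0.084, -0.003]], 'spin': [np.float64(-6.4), np.float64(-12.8), np.float64(-19.2), np.float64(-25.6), np.float64(-32.0)], 'gripper': [0.085, 0.085, 0.085, 0.085, 0.085]}
{'delta_pos': [[0.035, 0.002, -0.001], [0.07, 0.004, -0.001], [0.105, 0.006, -0.002], [0.141, 0.008, -0.003], [0.176, 0.011, -0.003]], 'spin': [np.float64(-6.4), np.float64(-12.8), np.float64(-19.2), np.float64(-25.6), np.float64(-32.1)], 'gripper': [0.085, 0.085, 0.085, 0.085, 0.085]}
end [ 500.5 -319.9  261.6] 90.0
```

step_arm(delta_pos=[[0.031,-0.017,-0.001],[0.062,-0.034,-0.001],[0.093,-0.05,-0.002],[0.124,-0.067,-0.003],[0.155,-0.084,-0.003]], spin=[-6.4,-12.8,-19.2,-25.6,-32], gripper=[0.085,0.085,0.085,0.085,0.085])

```text
t: 0.57
tcp_pos: [398.6, -462.2, 259.3]
tcp_rot: [[0.526, 0.85, -0.0], [0.85, -0.526, -0.0], [-0.0, -0.0, -1.0]]
ft_force: [0.5, 0.7, 0.0]
gripper_width: 85.1
gripper_force: 0.0
```

step_arm(delta_pos=[[0.035,0.002,-0.001],[0.07,0.004,-0.001],[0.105,0.006,-0.002],[0.141,0.008,-0.003],[0.176,0.011,-0.003]], spin=[-6.4,-12.8,-19.2,-25.6,-32.1], gripper=[0.085,0.085,0.085,0.085,0.085])

```text
t: 0.98
tcp_pos: [501.3, -318.7, 262.4]
tcp_rot: [[-0.006, 1.0, -0.0], [1.0, 0.006, -0.0], [-0.0, -0.0, -1.0]]
ft_force: [0.6, 0.4, 0.7]
gripper_width: 85.1
gripper_force: 0.0
```

step_arm(delta_pos=[[0,0,0],[0,0,0]], spin=[0,0], gripper=[0.085,0.085])

```text
t: 1.15
tcp_pos: [502.1, -317.7, 262.2]
tcp_rot: [[-0.005, 1.0, 0.0], [1.0, 0.005, 0.001], [0.001, 0.0, -1.0]]
ft_force: [-0.3, -0.9, -0.7]
gripper_width: 84.9
gripper_force: 0.0
```

```bash
sed -i 's/S.append(round(-(yw-yaw)\*f,1))/S.append(round(float(-(yw-yaw)*f),1))/' h.py; python3 - <<'E'
from h import *
c=cap('wrist','w1'); cv2.imwrite('pics/w1_b.png',cv2.resize(c['color'][:,:,::-1],(800,600),interpolation=2)); plan([])
E
```

```text
t 1.2 at [ 500.7 -319.9  262. ] yaw 90.1 tilt z [-6.e-04  1.e-04 -1.e+00] w 85.3
end [ 500.7 -319.9  262. ] 90.1
```

View pics/w1_b.png

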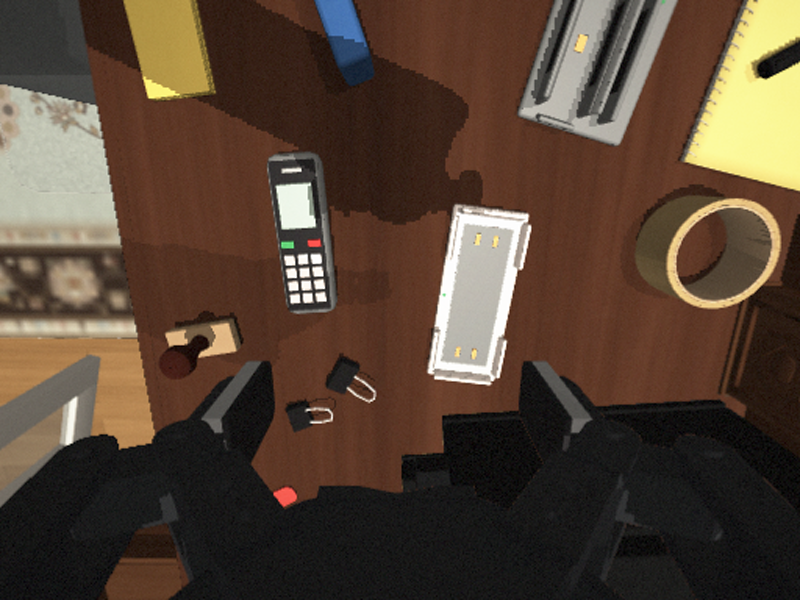

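The handset is at (301,230), screen up, and its charger at (480,293). The stamp is at (203,340), the rack top right at (600,60), and part of the bank at (345,40).

```bash
cat >> h.py <<'E'
def blob(c,mask,box,z,near=None):
    """largest blob in box (800x600 px); returns rect corners in world, centre, axes"""
    x0,y0,x1,y1=[int(v*.64) for v in box]; m=np.zeros(mask.shape,np.uint8); m[y0:y1,x0:x1]=mask[y0:y1,x0:x1]
    m=cv2.morphologyEx(m,cv2.MORPH_CLOSE,np.ones((5,5),np.uint8))
    cs=cv2.findContours(m,cv2.RETR_EXTERNAL,cv2.CHAIN_APPROX_NONE)[0]; k=max(cs,key=cv2.contourArea).reshape(-1,2)
    W=ray(c,k,z)[:,:2].astype(np.float32); (cx,cy),(w,h),a=cv2.minAreaRect(W)
    B=cv2.boxPoints(((cx,cy),(w,h),a)); e=[B[1]-B[0],B[2]-B[1]]; L=max(e,key=np.linalg.norm)
    return np.round([cx,cy],1),sorted(np.round([w,h],1)),round(float(np.degrees(np.arctan2(L[1],L[0]))%180),1)
def hsv(c): return cv2.cvtColor(c['color'],cv2.COLOR_RGB2HSV)
E
python3 - <<'E'
from h import *
print('tip',ctrl.tip_extent)
c=load('w1');H=hsv(c);im=c['color'];h,s,v=[H[:,:,i] for i in range(3)]
for uv in [(301,270),(275,300),(250,260),(480,293),(460,300),(440,300),(420,300),(360,200),(590,90),(530,130),(512,120)]: print(uv,H[int(uv[1]*.64),int(uv[0]*.64)])
for th in(90,110): print('hs',blob(c,((s<th)*255).astype(np.uint8),(250,140,345,325),18))
print('hch out top',blob(c,((s<60)&(v>120))*np.uint8(255),(415,195,540,395),12))
E
```

```text
tip 25.0
(301, 270) [ 21   7 253]
(275, 300) [  9 152  79]
(250, 260) [  7 138  83]
(480, 293) [ 25  17 190]
(460, 300) [ 23  17 190]
(440, 300) [ 17  14 250]
(420, 300) [  8 154  96]
(360, 200) [ 10 155  51]
(590, 90) [20 14 56]
(530, 130) [  9 152  92]
(512, 120) [  7 144  94]
hs (array([ 421.2, -300.6]), [np.float64(47.0), np.float64(139.4)], 94.0)
hs (array([ 421.2, -300.6]), [np.float64(47.4), np.float64(139.8)], 94.2)
hch out top (array([ 576.3, -359.3]), [np.float64(70.8), np.float64(167.4)], 83.2)
```

```bash
python3 - <<'E'
from h import *
c=load('w1');H=hsv(c);h,s,v=[H[:,:,i] for i in range(3)]
print('inlay',blob(c,((s<60)&(v>150)&(v<225))*np.uint8(255),(425,205,530,385),6))
print('outer floor-level',blob(c,((s<60)&(v>120))*np.uint8(255),(415,195,540,395),17))
plan([(421,-300.5,120,94,.085),(421,-300.5,25,94,.085,25)])
E
```

```text
inlay (array([ 577.6, -361.4]), [np.float64(71.8), np.float64(169.5)], 83.2)
outer floor-level (array([ 575.2, -357.8]), [np.float64(69.9), np.float64(165.1)], 83.2)
t 1.2 at [ 500.7 -319.9  262. ] yaw 90.1 tilt z [-6.e-04  1.e-04 -1.e+00] w 85.3
{'delta_pos': [[0.004, -0.016, 0.028], [0.008, -0.032, 0.057], [0.012, -0.048, 0.085], [0.016, -0.064, 0.114], [0.02, -0.08, 0.142]], 'spin': [-0.8, -1.6, -2.4, -3.1, -3.9], 'gripper': [0.085, 0.085, 0.085, 0.085, 0.085]}
{'delta_pos': [[-0.0, 0.0, 0.024], [-0.0, 0.0, 0.048], [-0.0, 0.0, 0.071], [-0.001, 0.0, 0.095]], 'spin': [-0.0, -0.0, -0.0, -0.0], 'gripper': [0.085, 0.085, 0.085, 0.085]}
end [ 420.8 -301.    25. ] 94.0
```

step_arm(delta_pos=[[0.004,-0.016,0.028],[0.008,-0.032,0.057],[0.012,-0.048,0.085],[0.016,-0.064,0.114],[0.02,-0.08,0.142]], spin=[-0.8,-1.6,-2.4,-3.1,-3.9], gripper=[0.085,0.085,0.085,0.085,0.085])

```text
t: 1.62
tcp_pos: [418.4, -301.9, 119.1]
tcp_rot: [[-0.065, 0.998, -0.001], [0.998, 0.065, -0.001], [-0.001, -0.001, -1.0]]
ft_force: [0.6, -0.4, 0.0]
gripper_width: 85.3
gripper_force: 0.0
```

step_arm(delta_pos=[[0,0,0.024],[0,0,0.048],[0,0,0.071],[0,0,0.095],[0,0,0.095]], spin=[0,0,0,0,0], gripper=[0.085,0.085,0.085,0.085,0.085])

```text
t: 2.03
tcp_pos: [417.0, -300.6, 21.6]
tcp_rot: [[-0.065, 0.998, -0.007], [0.998, 0.065, 0.003], [0.003, -0.006, -1.0]]
ft_force: [-1.0, -0.7, -0.2]
gripper_width: 85.2
gripper_force: 0.0
```

step_arm(delta_pos=[[0,0,0],[0,0,0],[0,0,0],[0,0,0],[0,0,0]], spin=[0,0,0,0,0], gripper=[0.03,0.03,0.03,0.03,0.03], squeeze=30)

```text
t: 2.45
tcp_pos: [421.5, -301.4, 26.9]
tcp_rot: [[-0.068, 0.998, 0.002], [0.998, 0.068, -0.002], [-0.002, 0.002, -1.0]]
ft_force: [-0.7, -0.7, 7.2]
gripper_width: 45.5
gripper_force: 32.0
```

step_arm(delta_pos=[[0,0,0],[0,0,0],[0,0,0],[0,0,0],[0,0,0]], spin=[0,0,0,0,0], gripper=[0.03,0.03,0.03,0.03,0.03])

```text
t: 2.87
tcp_pos: [421.5, -301.4, 26.9]
tcp_rot: [[-0.068, 0.998, 0.002], [0.998, 0.068, -0.002], [-0.002, 0.002, -1.0]]
ft_force: [-1.6, -0.3, 7.1]
gripper_width: 45.4
gripper_force: 32.0
```

```bash
python3 - <<'E'
from h import *
plan([(421,-300.5,75,None,.03,15),(575.5,-358.5,75,83.2,.03,30),(575.5,-358.5,33,83.2,.03,10)])
E
```

```text
t 2.87 at [ 421.5 -301.4   26.9] yaw 93.9 tilt z [ 0.0021 -0.002  -1.    ] w 45.4
{'delta_pos': [[0.0, -0.0, -0.012], [0.0, -0.0, -0.024], [0.001, -0.0, -0.036], [0.001, -0.0, -0.048]], 'spin': [-0.0, -0.0, -0.0, -0.0], 'gripper': [0.03, 0.03, 0.03, 0.03]}
{'delta_pos': [[-0.011, 0.025, -0.0], [-0.023, 0.05, -0.0], [-0.034, 0.075, -0.0], [-0.046, 0.1, -0.0], [-0.057, 0.125, -0.0]], 'spin': [1.8, 3.6, 5.4, 7.1, 8.9], 'gripper': [0.03, 0.03, 0.03, 0.03, 0.03]}
{'delta_pos': [[-0.008, 0.026, -0.0]], 'spin': [1.8], 'gripper': [0.03]}
{'delta_pos': [[0.0, 0.0, 0.008], [0.0, 0.0, 0.017], [0.0, 0.0, 0.025], [0.0, 0.0, 0.034], [0.0, 0.0, 0.042]], 'spin': [0.0, 0.0, 0.0, 0.0, 0.0], 'gripper': [0.03, 0.03, 0.03, 0.03, 0.03]}
end [ 575.2 -359.    32.9] 83.2
```

step_arm(delta_pos=[[0,0,-0.012],[0,0,-0.024],[0,0,-0.036],[0,0,-0.05]], spin=[0,0,0,0], gripper=[0.03,0.03,0.03,0.03])

```text
t: 3.2
tcp_pos: [420.7, -300.3, 76.9]
tcp_rot: [[-0.069, 0.998, 0.0], [0.998, 0.069, -0.0], [-0.0, 0.0, -1.0]]
ft_force: [-0.8, -0.3, -1.8]
gripper_width: 45.3
gripper_force: 31.2
```

step_arm(delta_pos=[[-0.011,0.025,0],[-0.023,0.05,0],[-0.034,0.075,0],[-0.046,0.1,0],[-0.057,0.125,0]], spin=[1.8,3.6,5.4,7.1,8.9], gripper=[0.03,0.03,0.03,0.03,0.03])

```text
t: 3.62
tcp_pos: [550.6, -349.3, 77.0]
tcp_rot: [[0.088, 0.996, 0.001], [0.996, -0.088, -0.0], [-0.0, 0.001, -1.0]]
ft_force: [0.1, -0.5, -1.3]
gripper_width: 45.5
gripper_force: 31.2
```

step_arm(delta_pos=[[-0.008,0.026,0],[-0.008,0.026,0],[-0.008,0.026,0],[-0.008,0.026,0],[-0.008,0.026,0]], spin=[1.8,1.8,1.8,1.8,1.8], gripper=[0.03,0.03,0.03,0.03,0.03])

```text
t: 4.03
tcp_pos: [573.2, -358.7, 75.7]
tcp_rot: [[0.118, 0.993, -0.001], [0.993, -0.118, 0.0], [0.0, -0.001, -1.0]]
ft_force: [-0.4, 0.9, -0.8]
gripper_width: 45.5
gripper_force: 31.4
```

```bash
python3 - <<'E'
from h import *
c=cap('wrist','w2'); cv2.imwrite('pics/w2_b.png',cv2.resize(c['color'][:,:,::-1],(800,600),interpolation=2)); plan([(575.5,-358.5,33,83.2,.03,10)])
E
```

```text
t 4.08 at [ 573.3 -358.7   75.7] yaw 83.2 tilt z [-9.e-04  2.e-04 -1.e+00] w 45.5
{'delta_pos': [[0.0, 0.0, 0.009], [0.0, 0.001, 0.017], [0.0, 0.001, 0.026], [0.0, 0.002, 0.034], [0.0, 0.002, 0.043]], 'spin': [0.0, 0.0, 0.0, 0.0, 0.0], 'gripper': [0.03, 0.03, 0.03, 0.03, 0.03]}
end [ 575.3 -359.    32.7] 83.2
```

View pics/w2_b.png

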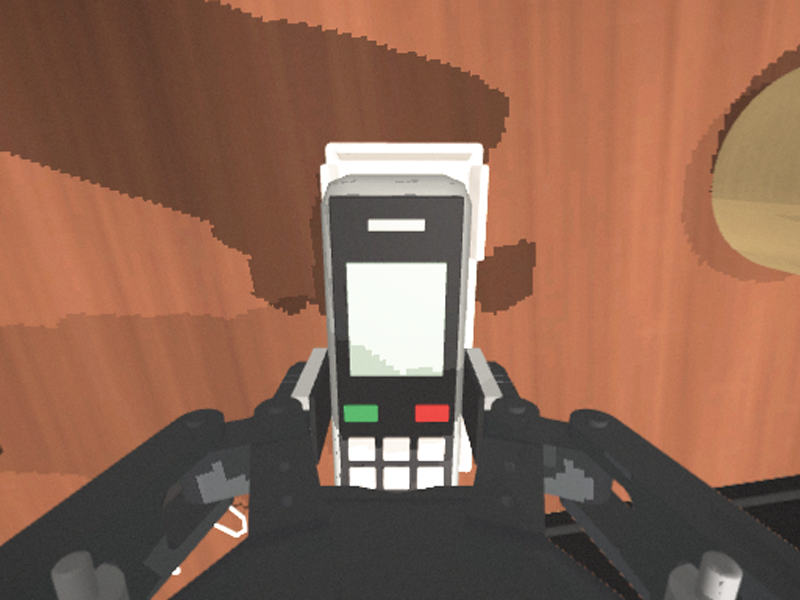

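The handset hangs level over its charger, whose far end at (405,150) lies about 2 mm to the right. I'll correct for that and lower it.

step_arm(delta_pos=[[0,0.001,0.009],[0,0.002,0.018],[0,0.002,0.027],[0,0.002,0.035],[0,0.002,0.041]], spin=[0,0,0,0,0], gripper=[0.03,0.03,0.03,0.03,0.03])

```text
t: 4.5
tcp_pos: [575.6, -358.7, 32.6]
tcp_rot: [[0.118, 0.993, -0.002], [0.993, -0.118, 0.001], [0.001, -0.002, -1.0]]
ft_force: [-12.0, 5.6, 45.2]
gripper_width: 45.6
gripper_force: 37.9
```

step_arm(delta_pos=[[0,0,0],[0,0,0.001],[0,0,0.001]], spin=[0,0,0], gripper=[0.03,0.03,0.03])

```text
t: 4.75
tcp_pos: [576.4, -359.0, 32.8]
tcp_rot: [[0.118, 0.993, -0.0], [0.993, -0.118, 0.0], [0.0, -0.0, -1.0]]
ft_force: [0.9, 0.3, -0.6]
gripper_width: 45.3
gripper_force: 31.9
```

step_arm(delta_pos=[[0,0,0],[0,0,0],[0,0,0],[0,0,0],[0,0,0]], spin=[0,0,0,0,0], gripper=[0.052,0.06,0.07,0.08,0.085])

```text
t: 5.17
tcp_pos: [576.6, -359.2, 33.5]
tcp_rot: [[0.118, 0.993, 0.0], [0.993, -0.118, -0.0], [-0.0, 0.0, -1.0]]
ft_force: [0.6, 0.5, -0.2]
gripper_width: 85.3
gripper_force: 0.0
```

step_arm(delta_pos=[[0,0,-0.03],[0,0,-0.07],[0,0,-0.11],[0,0,-0.15],[0,0,-0.18]], spin=[0,0,0,0,0], gripper=[0.085,0.085,0.085,0.085,0.085])

```text
t: 5.58
tcp_pos: [577.3, -359.5, 217.3]
tcp_rot: [[0.118, 0.993, 0.003], [0.993, -0.118, -0.002], [-0.001, 0.003, -1.0]]
ft_force: [1.0, -0.1, -0.5]
gripper_width: 85.1
gripper_force: 0.0
```

```bash
python3 - <<'E'
from h import *
plan([(500,-70,262,90,.085)])
E
```

```text
t 5.58 at [ 577.3 -359.5  217.3] yaw 83.2 tilt z [ 0.0032 -0.0017 -1.    ] w 85.1
{'delta_pos': [[0.035, -0.014, -0.006], [0.07, -0.028, -0.011], [0.104, -0.042, -0.017], [0.139, -0.055, -0.022], [0.174, -0.069, -0.028]], 'spin': [-0.8, -1.7, -2.5, -3.4, -4.2], 'gripper': [0.085, 0.085, 0.085, 0.085, 0.085]}
{'delta_pos': [[0.036, -0.011, -0.006], [0.071, -0.023, -0.011], [0.107, -0.034, -0.017]], 'spin': [-0.9, -1.7, -2.6], 'gripper': [0.085, 0.085, 0.085]}
end [500.  -70.1 262.3] 90.0
```

```bash
python3 - <<'E'
from h import *
c=cap('wrist','w3')
E
```

step_arm(delta_pos=[[0.035,-0.01,-0.008],[0.07,-0.02,-0.016],[0.105,-0.03,-0.024],[0.14,-0.04,-0.032],[0.175,-0.05,-0.04]], spin=[0,0,0,0,0], gripper=[0.085,0.085,0.085,0.085,0.085])

```text
t: 6.05
tcp_pos: [546.8, -177.8, 253.5]
tcp_rot: [[0.118, 0.993, 0.0], [0.993, -0.118, -0.0], [-0.0, 0.0, -1.0]]
ft_force: [1.2, 0.9, -0.3]
gripper_width: 84.8
gripper_force: 0.0
```

step_arm(delta_pos=[[0.035,-0.008,0],[0.068,-0.016,0],[0.068,-0.016,0],[0.068,-0.016,0],[0.068,-0.016,0]], spin=[0,0,0,0,0], gripper=[0.085,0.085,0.085,0.085,0.085])

```text
t: 6.47
tcp_pos: [539.5, -110.6, 253.3]
tcp_rot: [[0.118, 0.993, 0.0], [0.993, -0.118, -0.001], [-0.001, 0.0, -1.0]]
ft_force: [0.1, -0.7, -0.4]
gripper_width: 85.2
gripper_force: 0.0
```

```bash
python3 - <<'E'
from h import *
c=cap('wrist','w4'); d=load('w3')
x=np.hstack([c['color'],d['color']]); cv2.imwrite('pics/w34.png',cv2.resize(x[:,:,::-1],(800,300),interpolation=3)); plan([])
cv2.imwrite('pics/w4_b.png',cv2.resize(c['color'][:,:,::-1],(800,600),interpolation=2))
cv2.imwrite('pics/w3_b.png',cv2.resize(d['color'][:,:,::-1],(400,300),interpolation=2))
a=cv2.resize(c['color'][:,:,::-1],(800,600),interpolation=2); a[300:,0:400]=cv2.imread('pics/w3_b.png') ; cv2.imwrite('pics/mix.png',a)
E
```

```text
t 6.52 at [ 539.5 -111.3  253.2] yaw 83.2 tilt z [-1.e-04 -6.e-04 -1.e+00] w 85.3
end [ 539.5 -111.3  253.2] 83.2
```

View pics/mix.png

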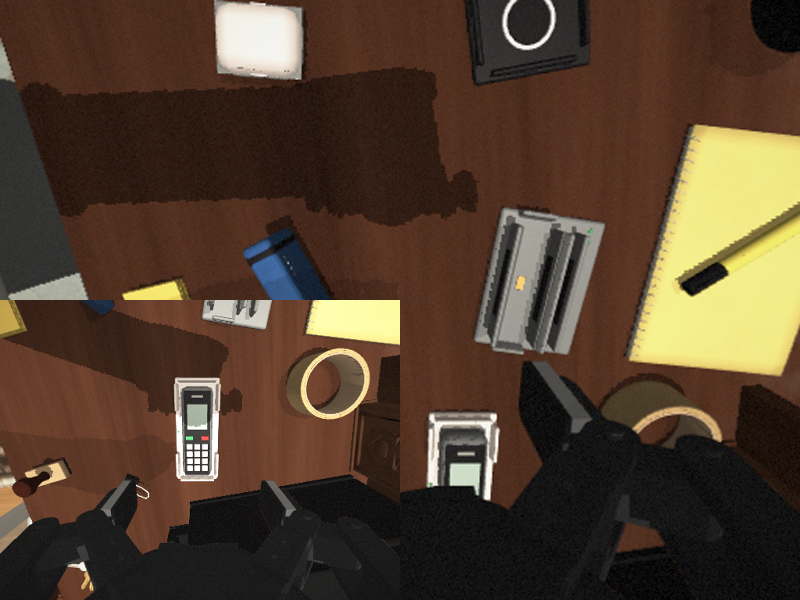

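The handset is seated: it lies inside its tray in the inset. The rack is at (540,282) with the contact of its wide slot at (520,283). The bank is at (285,265), the case at (260,40) and the case charger at (530,40).

```bash
python3 - <<'E'
from h import *
c=load('w4');H=hsv(c);h,s,v=[H[:,:,i] for i in range(3)]
for uv in [(262,285),(300,270),(255,265),(280,290),(320,285),(520,283),(520,320),(260,40),(480,60),(575,30)]: print(uv,H[int(uv[1]*.64),int(uv[0]*.64)])
m=lambda x:(x*np.uint8(255))
g=m((s<75)&(v>60))
for z in(0,8): print('rack',z,blob(c,g,(465,195,615,362),z))
print('brass',blob(c,m((h>15)&(h<35)&(s>100)),(505,260,535,300),8))
bl=m((h>95)&(h<125)&(s>110))
print('bank all w4 z68',blob(c,bl&m(v>100),(235,215,345,420),68))
t=load('top');Ht=hsv(t);b=m((Ht[:,:,0]>95)&(Ht[:,:,0]<125)&(Ht[:,:,1]>110))
print('bank top',blob(t,b,(445,295,525,340),68),blob(t,b&m(Ht[:,:,2]>150),(445,295,525,340),68))
print('case z15',blob(c,m((s<60)&(v>120)),(200,0,320,90),15))
a=c['color'][:,:,::-1]; cv2.imwrite('pics/bk.png',cv2.resize(a[130:290,130:260],None,fx=4.5,fy=3.7,interpolation=2)[:600])
E
```

```text
(262, 285) [123  38  67]
(300, 270) [105 146  54]
(255, 265) [107 149 157]
(280, 290) [108 149 137]
(320, 285) [109 137  52]
(520, 283) [ 20 133 245]
(520, 320) [ 24  16 160]
(260, 40) [ 30   6 243]
(480, 60) [15 11 48]
(575, 30) [30 22 47]
rack 0 (array([ 662.9, -156. ]), [np.float64(93.9), np.float64(135.1)], 74.8)
rack 8 (array([ 660.4, -153.5]), [np.float64(91.9), np.float64(132.2)], 74.8)
brass (array([ 646.7, -148.1]), [np.float64(6.7), np.float64(11.7)], 76.8)
bank all w4 z68 (array([ 455.7, -126.6]), [np.float64(21.8), np.float64(101.4)], 109.7)
bank top (array([ 457.3, -125.3]), [np.float64(24.7), np.float64(108.7)], 110.2) (array([ 458.5, -127.5]), [np.float64(20.9), np.float64(100.0)], 109.2)
case z15 (array([455.7,  67.9]), [np.float64(51.5), np.float64(65.1)], 169.2)
```

View pics/bk.png

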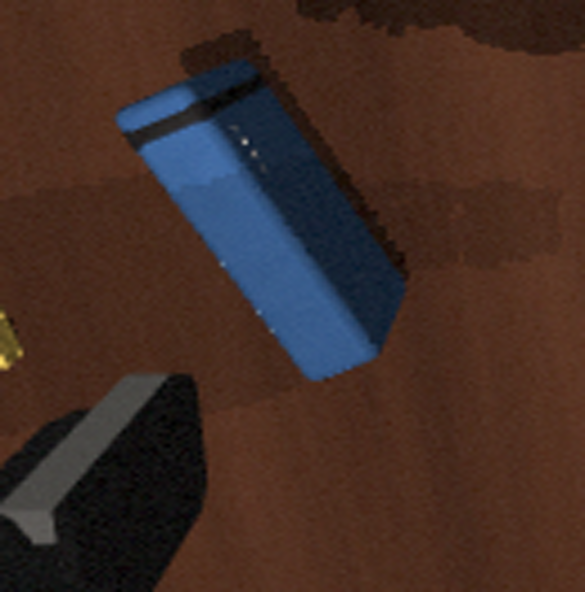

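```bash
python3 - <<'E'
from h import *
plan([(456,-126.5,130,109.7,.085),(456,-126.5,64,109.7,.085,20)])
E
```

```text
t 6.52 at [ 539.5 -111.3  253.2] yaw 83.2 tilt z [-1.e-04 -6.e-04 -1.e+00] w 85.3
{'delta_pos': [[-0.006, -0.02, 0.031], [-0.012, -0.041, 0.062], [-0.019, -0.061, 0.092], [-0.025, -0.081, 0.123]], 'spin': [-6.6, -13.3, -19.9, -26.5], 'gripper': [0.085, 0.085, 0.085, 0.085]}
{'delta_pos': [[0.0, -0.0, 0.017], [0.0, -0.0, 0.033], [0.0, -0.0, 0.05], [0.0, -0.0, 0.066]], 'spin': [-0.0, -0.0, -0.0, -0.0], 'gripper': [0.085, 0.085, 0.085, 0.085]}
end [ 456.1 -126.5   64.2] 109.7
```

step_arm(delta_pos=[[-0.006,-0.02,0.031],[-0.012,-0.041,0.062],[-0.019,-0.061,0.092],[-0.025,-0.081,0.123],[-0.025,-0.081,0.123]], spin=[-6.6,-13.3,-19.9,-26.5,-26.5], gripper=[0.085,0.085,0.085,0.085,0.085])

```text
t: 6.93
tcp_pos: [447.8, -127.5, 124.7]
tcp_rot: [[-0.338, 0.941, -0.014], [0.941, 0.338, 0.001], [0.006, -0.012, -1.0]]
ft_force: [-2.2, 0.0, -0.2]
gripper_width: 85.0
gripper_force: 0.0
```

step_arm(delta_pos=[[0,0,0.017],[0,0,0.034],[0,0,0.05],[0,0,0.066],[0,0,0.066]], spin=[0,0,0,0,0], gripper=[0.085,0.085,0.085,0.085,0.085])

```text
t: 7.35
tcp_pos: [455.0, -126.4, 62.2]
tcp_rot: [[-0.335, 0.942, -0.004], [0.942, 0.335, 0.001], [0.002, -0.004, -1.0]]
ft_force: [-0.3, -0.3, 0.1]
gripper_width: 84.8
gripper_force: 0.0
```

step_arm(delta_pos=[[0,0,0],[0,0,0],[0,0,0],[0,0,0],[0,0,0]], spin=[0,0,0,0,0], gripper=[0.06,0.045,0.035,0.03,0.015], squeeze=40)

```text
t: 7.77
tcp_pos: [456.6, -125.6, 65.0]
tcp_rot: [[-0.337, 0.941, 0.001], [0.941, 0.337, -0.001], [-0.001, 0.001, -1.0]]
ft_force: [-1.3, -0.0, -0.4]
gripper_width: 25.1
gripper_force: 0.1
```

step_arm(delta_pos=[[0,0,0],[0,0,0],[0,0,0],[0,0,0],[0,0,0]], spin=[0,0,0,0,0], gripper=[0.015,0.015,0.015,0.015,0.015])

```text
t: 8.18
tcp_pos: [456.5, -125.6, 65.1]
tcp_rot: [[-0.337, 0.941, 0.001], [0.941, 0.337, -0.001], [-0.001, 0.001, -1.0]]
ft_force: [-1.6, -0.1, 6.3]
gripper_width: 23.0
gripper_force: 42.5
```

```bash
python3 - <<'E'
from h import *
plan([(456,-126.5,134,109.7,.015,15),(646,-148.5,134,74.8,.015,28)])
E
```

```text
t 8.18 at [ 456.5 -125.6   65.1] yaw 109.7 tilt z [ 9.e-04 -7.e-04 -1.e+00] w 23.0
{'delta_pos': [[-0.0, -0.0, -0.014], [-0.0, -0.0, -0.028], [-0.0, -0.0, -0.041], [-0.001, -0.001, -0.055], [-0.001, -0.001, -0.069]], 'spin': [0.0, 0.0, 0.0, 0.0, 0.0], 'gripper': [0.015, 0.015, 0.015, 0.015, 0.015]}
{'delta_pos': [[-0.012, 0.025, 0.0], [-0.024, 0.049, 0.0], [-0.036, 0.074, 0.0], [-0.048, 0.098, 0.0], [-0.06, 0.123, 0.0]], 'spin': [5.0, 10.0, 15.0, 20.0, 24.9], 'gripper': [0.015, 0.015, 0.015, 0.015, 0.015]}
{'delta_pos': [[-0.001, 0.027, 0.0], [-0.002, 0.054, 0.0]], 'spin': [5.0, 10.0], 'gripper': [0.015, 0.015]}
end [ 645.6 -148.7  134.1] 74.8
```

step_arm(delta_pos=[[0,0,-0.014],[0,0,-0.028],[0,0,-0.041],[0,0,-0.055],[0,0,-0.07]], spin=[0,0,0,0,0], gripper=[0.015,0.015,0.015,0.015,0.015])

```text
t: 8.6
tcp_pos: [455.5, -125.2, 134.6]
tcp_rot: [[-0.338, 0.941, -0.001], [0.941, 0.338, 0.0], [0.001, -0.001, -1.0]]
ft_force: [0.0, -0.6, -2.7]
gripper_width: 23.3
gripper_force: 41.3
```

step_arm(delta_pos=[[-0.012,0.025,0],[-0.024,0.049,0],[-0.036,0.074,0],[-0.048,0.098,0],[-0.06,0.123,0]], spin=[5,10,15,20,25], gripper=[0.015,0.015,0.015,0.015,0.015])

```text
t: 9.02
tcp_pos: [592.8, -140.5, 134.0]
tcp_rot: [[0.096, 0.995, -0.001], [0.995, -0.096, -0.0], [-0.0, -0.001, -1.0]]
ft_force: [0.5, 0.2, -1.6]
gripper_width: 23.4
gripper_force: 41.4
```

step_arm(delta_pos=[[-0.001,0.027,0],[-0.002,0.054,0],[-0.002,0.054,0],[-0.002,0.054,0],[-0.002,0.054,0]], spin=[5,9.9,9.9,9.9,9.9], gripper=[0.015,0.015,0.015,0.015,0.015])

```text
t: 9.43
tcp_pos: [644.6, -146.9, 133.5]
tcp_rot: [[0.26, 0.966, -0.002], [0.966, -0.26, 0.0], [-0.0, -0.002, -1.0]]
ft_force: [0.2, 0.2, -3.6]
gripper_width: 23.7
gripper_force: 41.5
```

```bash
python3 - <<'E'
from h import *
c=cap('wrist','w5'); cv2.imwrite('pics/w5_b.png',cv2.resize(c['color'][:,:,::-1],(800,600),interpolation=2)); plan([(646,-148.5,75,74.8,.015,12)])
E
```

```text
t 9.48 at [ 644.3 -147.1  133.6] yaw 74.9 tilt z [-2.2e-03  2.0e-04 -1.0e+00] w 23.4
{'delta_pos': [[-0.0, 0.0, 0.012], [-0.0, 0.001, 0.023], [-0.001, 0.001, 0.035], [-0.001, 0.002, 0.047], [-0.001, 0.002, 0.059]], 'spin': [0.0, 0.0, 0.1, 0.1, 0.1], 'gripper': [0.015, 0.015, 0.015, 0.015, 0.015]}
end [ 646.  -148.6   74.6] 74.8
```

View pics/w5_b.png

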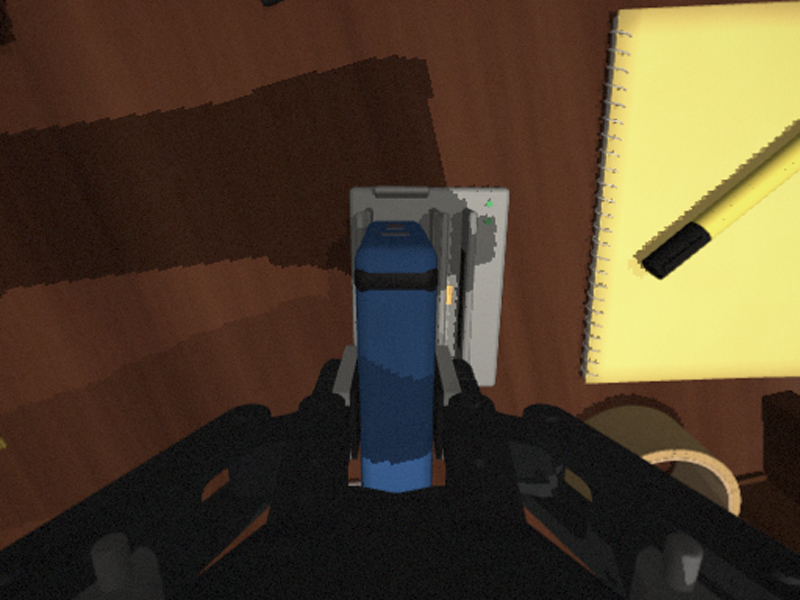

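The bank hangs at (397,350), in line with the wide slot's end stop at (400,190). The wide slot is about 2 mm to the right, so I'll correct and lower.

step_arm(delta_pos=[[0,0.001,0.012],[-0.001,0.002,0.023],[-0.001,0.002,0.035],[-0.001,0.002,0.046],[-0.001,0.002,0.056]], spin=[0,0,0,0,0], gripper=[0.015,0.015,0.015,0.015,0.015])

```text
t: 9.9
tcp_pos: [646.5, -148.7, 76.2]
tcp_rot: [[0.262, 0.965, -0.002], [0.965, -0.262, 0.0], [-0.0, -0.002, -1.0]]
ft_force: [-0.7, 0.3, -2.1]
gripper_width: 23.4
gripper_force: 41.5
```

step_arm(delta_pos=[[0,0,0.001],[0,0,0.002],[0,0,0.003],[0,0,0.004],[0,0,0.004]], spin=[0,0,0,0,0], gripper=[0.015,0.015,0.015,0.015,0.015])

```text
t: 10.32
tcp_pos: [647.8, -148.7, 74.7]
tcp_rot: [[0.261, 0.965, 0.001], [0.965, -0.261, -0.0], [0.0, 0.001, -1.0]]
ft_force: [-0.2, 0.2, -3.1]
gripper_width: 22.9
gripper_force: 41.4
```

step_arm(delta_pos=[[0,0,0.001],[0,0,0.001],[0,0,0.002],[0,0,0.002]], spin=[0,0,0,0], gripper=[0.015,0.015,0.015,0.015])

```text
t: 10.65
tcp_pos: [647.7, -148.7, 73.2]
tcp_rot: [[0.261, 0.965, 0.001], [0.965, -0.261, -0.0], [-0.0, 0.001, -1.0]]
ft_force: [-2.5, -0.0, 3.3]
gripper_width: 23.3
gripper_force: 42.3
```

Contact. I'll release, rise, and move to view the case area.

step_arm(delta_pos=[[0,0,0],[0,0,0],[0,0,0],[0,0,0],[0,0,0]], spin=[0,0,0,0,0], gripper=[0.028,0.035,0.045,0.045,0.045])

```text
t: 11.07
tcp_pos: [647.5, -148.7, 72.3]
tcp_rot: [[0.262, 0.965, 0.0], [0.965, -0.262, -0.0], [0.0, 0.0, -1.0]]
ft_force: [-0.1, -0.2, 0.1]
gripper_width: 45.0
gripper_force: 0.0
```

step_arm(delta_pos=[[0,0,-0.02],[0,0,-0.05],[0,0,-0.09],[0,0,-0.13],[0,0,-0.17]], spin=[0,0,0,0,0], gripper=[0.045,0.045,0.045,0.06,0.085])

```text
t: 11.48
tcp_pos: [647.1, -148.6, 243.9]
tcp_rot: [[0.261, 0.965, -0.001], [0.965, -0.261, 0.0], [0.0, -0.001, -1.0]]
ft_force: [0.6, -0.2, 0.1]
gripper_width: 67.9
gripper_force: 0.0
```

```bash
python3 - <<'E'
from h import *
c=cap('wrist','w6')
plan([(520,105,262,80,.085)])
E
```

```text
t 11.53 at [ 651.3 -149.1  253.6] yaw 74.8 tilt z [ 0.0129 -0.002  -0.9999] w 74.4
{'delta_pos': [[0.026, -0.024, -0.001], [0.053, -0.048, -0.002], [0.079, -0.072, -0.003], [0.105, -0.097, -0.004], [0.132, -0.121, -0.005]], 'spin': [-0.6, -1.3, -1.9, -2.6, -3.2], 'gripper': [0.085, 0.085, 0.085, 0.085, 0.085]}
{'delta_pos': [[0.028, -0.023, -0.001], [0.055, -0.045, -0.002], [0.083, -0.068, -0.003]], 'spin': [-0.7, -1.3, -2.0], 'gripper': [0.085, 0.085, 0.085]}
end [519.8 105.3 261.6] 80.0
```

step_arm(delta_pos=[[0.026,-0.024,-0.001],[0.053,-0.048,-0.002],[0.079,-0.072,-0.003],[0.105,-0.097,-0.004],[0.132,-0.121,-0.005]], spin=[-0.6,-1.3,-1.9,-2.6,-3.2], gripper=[0.085,0.085,0.085,0.085,0.085])

```text
t: 11.95
tcp_pos: [564.1, 11.5, 247.2]
tcp_rot: [[0.207, 0.978, 0.0], [0.978, -0.207, -0.0], [-0.0, 0.0, -1.0]]
ft_force: [1.3, 0.8, 0.6]
gripper_width: 84.8
gripper_force: 0.0
```

step_arm(delta_pos=[[0.028,-0.023,-0.001],[0.055,-0.045,-0.002],[0.083,-0.068,-0.003],[0.083,-0.068,-0.003],[0.083,-0.068,-0.003]], spin=[-0.7,-1.3,-2,-2,-2], gripper=[0.085,0.085,0.085,0.085,0.085])

```text
t: 12.37
tcp_pos: [515.0, 108.0, 250.6]
tcp_rot: [[0.168, 0.986, 0.001], [0.986, -0.168, 0.0], [0.001, 0.001, -1.0]]
ft_force: [-0.3, -0.6, -0.1]
gripper_width: 85.1
gripper_force: 0.0
```

```bash
python3 - <<'E'
from h import *
c=cap('wrist','w7'); plan([])
a=cv2.resize(c['color'][:,:,::-1],(800,600),interpolation=2); d=load('w6')['color'][:,:,::-1]; a[430:,0:330]=cv2.resize(d[100:290,130:420],(330,170)); cv2.imwrite('pics/w7_b.png',a)
E
```

```text
t 12.42 at [515.8 106.  250.4] yaw 80.1 tilt z [ 5.e-04 -2.e-04 -1.e+00] w 85.0
end [515.8 106.  250.4] 80.1
```

View pics/w7_b.png

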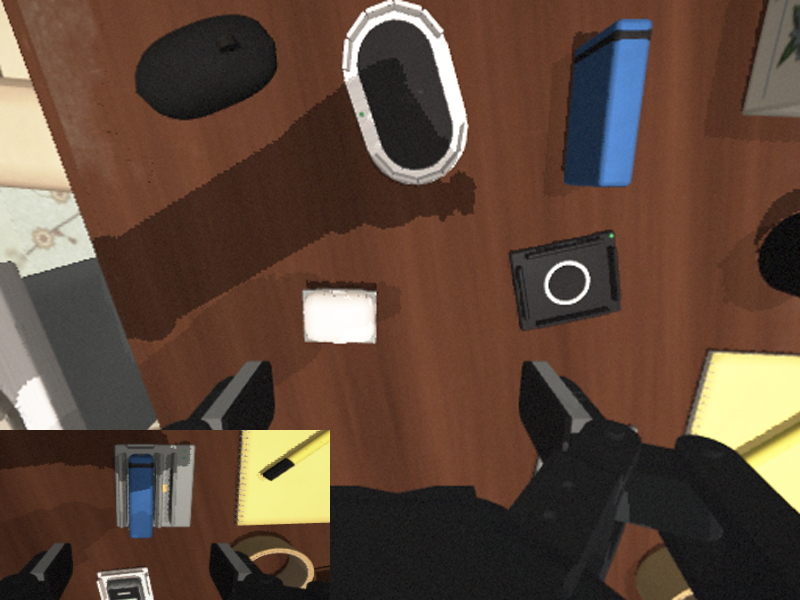

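The bank stands in the wide slot (inset). The case is at (340,316), its dish at (567,280), the mouse at (207,66) and its charger at (405,92).

```bash
python3 - <<'E'
from h import *
c=load('w7');H=hsv(c);h,s,v=[H[:,:,i] for i in range(3)]
m=lambda x:(x*np.uint8(255))
for z in(8,15,22): print('case',z,blob(c,m((s<70)&(v>110)),(290,270,390,360),z))
print('ring',blob(c,m((s<70)&(v>150)),(535,255,600,315),6))
for z in(0,14):print('ech',z,blob(c,m((s<80)),(500,222,630,340),z))
for z in(5,12,20):print('mouse',z,blob(c,m((s<100)&(v<70)),(125,5,290,130),z))
for z in(0,6,15):print('mch',z,blob(c,m((s<70)&(v>110)),(330,0,480,190),z))
print('mch inlay',blob(c,m((s<70)&(v<100)),(335,10,460,175),6))
t=load('top');Ht=hsv(t)
print('top mch',blob(t,m((Ht[:,:,1]<70)&(Ht[:,:,2]>110)),(265,245,350,300),6),'top case',blob(t,m((Ht[:,:,1]<70)&(Ht[:,:,2]>110)),(365,290,412,345),15))
print('top mouse',blob(t,m((Ht[:,:,1]<110)&(Ht[:,:,2]<60)),(258,310,310,380),12))
E
```

```text
case 8 (array([454.1,  62.4]), [np.float64(51.6), np.float64(66.1)], 169.6)
case 15 (array([455.5,  64.6]), [np.float64(50.6), np.float64(64.9)], 169.6)
case 22 (array([456.9,  66.8]), [np.float64(49.6), np.float64(63.6)], 169.6)
ring (array([661.3,  58.8]), [np.float64(39.0), np.float64(40.5)], 170.4)
ech 0 (array([663.1,  57.4]), [np.float64(77.4), np.float64(93.7)], 3.3)
ech 14 (array([657.9,  62. ]), [np.float64(74.5), np.float64(90.2)], 3.3)
mouse 5 (array([391.9, 280.7]), [np.float64(62.3), np.float64(116.4)], 9.8)
mouse 12 (array([394.4, 278.8]), [np.float64(61.1), np.float64(114.2)], 9.8)
mouse 20 (array([397.4, 276.5]), [np.float64(59.8), np.float64(111.6)], 9.8)
mch 0 (array([543.8, 235.2]), [np.float64(85.8), np.float64(140.5)], 98.8)
mch 6 (array([543.5, 234.3]), [np.float64(84.4), np.float64(138.2)], 98.8)
mch 15 (array([543.1, 232.9]), [np.float64(82.3), np.float64(134.7)], 98.8)
mch inlay (array([543.3, 232.9]), [np.float64(59.5), np.float64(111.3)], 98.8)
top mch (array([547.1, 232.4]), [np.float64(87.9), np.float64(135.5)], 98.0) top case (array([460.4,  65.6]), [np.float64(50.8), np.float64(65.0)], 168.8)
top mouse (array([399. , 277.9]), [np.float64(54.7), np.float64(106.3)], 10.8)
```

```bash
python3 - <<'E'
from h import *
print(np.round(ctrl.read_state()['qpos'],2))
plan([(456,65,100,79.6,.085),(456,65,37,79.6,.085,15)])
E
```

```text
[ 0.01  0.27 -0.39  1.89  0.12  1.   -0.61]
t 12.42 at [515.8 106.  250.4] yaw 80.1 tilt z [ 5.e-04 -2.e-04 -1.e+00] w 85.0
{'delta_pos': [[-0.01, -0.01, 0.03], [-0.02, -0.021, 0.06], [-0.03, -0.031, 0.09], [-0.041, -0.041, 0.12], [-0.051, -0.052, 0.15]], 'spin': [0.1, 0.2, 0.3, 0.4, 0.5], 'gripper': [0.085, 0.085, 0.085, 0.085, 0.085]}
{'delta_pos': [[0.0, 0.0, 0.013], [0.0, 0.0, 0.025], [0.0, 0.0, 0.038], [0.0, 0.0, 0.051], [0.0, 0.0, 0.063]], 'spin': [0.0, 0.0, 0.0, 0.0, 0.0], 'gripper': [0.085, 0.085, 0.085, 0.085, 0.085]}
end [455.8  64.7  37.4] 79.6
```

step_arm(delta_pos=[[-0.015,-0.015,0.038],[-0.03,-0.03,0.076],[-0.045,-0.045,0.114],[-0.051,-0.052,0.15],[-0.051,-0.052,0.15]], spin=[0.5,0.5,0.5,0.5,0.5], gripper=[0.085,0.085,0.085,0.085,0.085])

```text
t: 12.83
tcp_pos: [449.7, 60.0, 94.5]
tcp_rot: [[0.185, 0.983, -0.013], [0.983, -0.185, -0.004], [-0.006, -0.012, -1.0]]
ft_force: [-1.0, -0.6, -0.9]
gripper_width: 85.0
gripper_force: 0.0
```

step_arm(delta_pos=[[0,0,0],[0,0,0],[0,0,0.015],[0,0,0.03],[0,0,0.045]], spin=[0,0,0,0,0], gripper=[0.085,0.085,0.085,0.085,0.085])

```text
t: 13.25
tcp_pos: [459.8, 65.4, 57.7]
tcp_rot: [[0.182, 0.983, 0.007], [0.983, -0.182, 0.001], [0.003, 0.007, -1.0]]
ft_force: [0.1, 0.3, 0.7]
gripper_width: 85.1
gripper_force: 0.0
```

step_arm(delta_pos=[[0,0,0.01],[0,0,0.019],[0,0,0.019],[0,0,0.019],[0,0,0.019]], spin=[0,0,0,0,0], gripper=[0.085,0.085,0.085,0.085,0.085])

```text
t: 13.67
tcp_pos: [456.7, 64.7, 37.1]
tcp_rot: [[0.181, 0.983, 0.001], [0.983, -0.181, 0.0], [0.001, 0.001, -1.0]]
ft_force: [-0.7, -0.5, -1.1]
gripper_width: 85.3
gripper_force: 0.0
```

step_arm(delta_pos=[[0,0,0],[0,0,0],[0,0,0],[0,0,0],[0,0,0]], spin=[0,0,0,0,0], gripper=[0.078,0.072,0.067,0.062,0.05], squeeze=25)

```text
t: 14.08
tcp_pos: [456.1, 64.4, 36.8]
tcp_rot: [[0.182, 0.983, 0.001], [0.983, -0.182, -0.0], [0.0, 0.001, -1.0]]
ft_force: [-1.3, -0.2, 6.1]
gripper_width: 63.5
gripper_force: 26.7
```

step_arm(delta_pos=[[0,0,0],[0,0,0],[0,0,0],[0,0,0],[0,0,0]], spin=[0,0,0,0,0], gripper=[0.05,0.05,0.05,0.05,0.05])

```text
t: 14.5
tcp_pos: [456.1, 64.4, 36.8]
tcp_rot: [[0.182, 0.983, 0.001], [0.983, -0.182, -0.0], [0.0, 0.001, -1.0]]
ft_force: [-1.6, -1.7, 5.7]
gripper_width: 63.3
gripper_force: 26.7
```

```bash
python3 - <<'E'
from h import *
plan([(456,65,87,79.6,.05,15),(661.3,59,87,93.3,.05,28)])
E
```

```text
t 14.5 at [456.1  64.4  36.8] yaw 79.5 tilt z [ 6.e-04 -1.e-04 -1.e+00] w 63.3
{'delta_pos': [[0.0, -0.0, -0.013], [0.0, -0.0, -0.025], [0.0, -0.0, -0.038], [0.001, -0.0, -0.05]], 'spin': [-0.0, -0.0, -0.1, -0.1], 'gripper': [0.05, 0.05, 0.05, 0.05]}
{'delta_pos': [[0.004, 0.025, -0.0], [0.008, 0.051, -0.0], [0.011, 0.076, -0.0], [0.015, 0.101, -0.0], [0.019, 0.127, -0.0]], 'spin': [-1.7, -3.4, -5.1, -6.8, -8.5], 'gripper': [0.05, 0.05, 0.05, 0.05, 0.05]}
{'delta_pos': [[0.0, 0.026, -0.0], [0.0, 0.051, -0.0], [0.0, 0.077, -0.0]], 'spin': [-1.7, -3.4, -5.2], 'gripper': [0.05, 0.05, 0.05]}
end [661.6  58.7  86.8] 93.3
```

step_arm(delta_pos=[[0,0,-0.01],[0,0,-0.02],[0,0,-0.035],[0,0,-0.05],[0,0,-0.05]], spin=[0,0,0,0,0], gripper=[0.05,0.05,0.05,0.05,0.05])

```text
t: 14.92
tcp_pos: [457.5, 64.8, 89.4]
tcp_rot: [[0.182, 0.983, 0.005], [0.983, -0.182, 0.001], [0.002, 0.005, -1.0]]
ft_force: [-0.0, 0.5, -0.6]
gripper_width: 63.4
gripper_force: 28.7
```

step_arm(delta_pos=[[0.004,0.025,0],[0.008,0.051,0],[0.011,0.076,0],[0.015,0.101,0],[0.019,0.127,0]], spin=[-1.7,-3.4,-5.1,-6.8,-8.5], gripper=[0.05,0.05,0.05,0.05,0.05])

```text
t: 15.33
tcp_pos: [585.0, 59.7, 86.5]
tcp_rot: [[0.033, 0.999, -0.0], [0.999, -0.033, -0.0], [-0.0, -0.0, -1.0]]
ft_force: [-0.0, 0.2, -0.0]
gripper_width: 63.2
gripper_force: 28.7
```

step_arm(delta_pos=[[0,0.026,0],[0,0.051,0],[0,0.077,0],[0,0.077,0],[0,0.077,0]], spin=[-1.7,-3.4,-5.2,-5.2,-5.2], gripper=[0.05,0.05,0.05,0.05,0.05])

```text
t: 15.75
tcp_pos: [661.7, 57.1, 86.0]
tcp_rot: [[-0.055, 0.998, 0.0], [0.998, 0.055, 0.0], [0.0, 0.0, -1.0]]
ft_force: [0.1, 0.8, -0.2]
gripper_width: 63.5
gripper_force: 28.7
```

```bash
python3 - <<'E'
from h import *
c=cap('wrist','w8'); cv2.imwrite('pics/w8_b.png',cv2.resize(c['color'][:,:,::-1],(640,480),interpolation=2)); plan([(661.3,59,43.5,93.3,.05,12)])
E
```

```text
t 15.8 at [660.5  57.4  85.9] yaw 93.2 tilt z [-1.2e-03  1.0e-04 -1.0e+00] w 63.0
{'delta_pos': [[0.0, 0.0, 0.011], [0.001, 0.0, 0.021], [0.001, 0.001, 0.032], [0.002, 0.001, 0.042]], 'spin': [-0.0, -0.0, -0.1, -0.1], 'gripper': [0.05, 0.05, 0.05, 0.05]}
end [661.4  59.4  43.9] 93.3
```

View pics/w8_b.png

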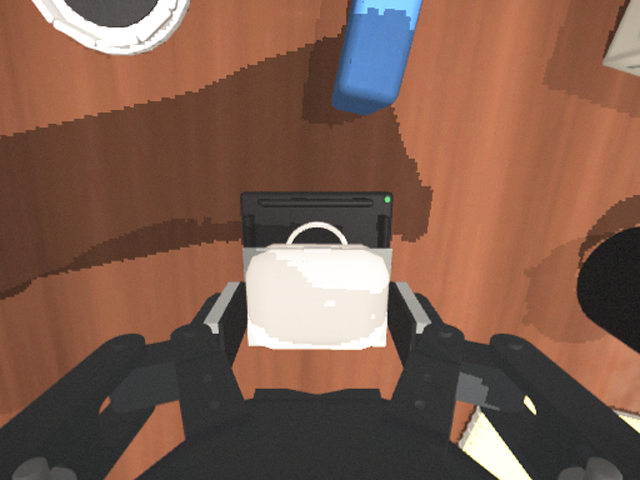

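The case at (317,297) is square over the dish, whose ring is at (317,235). Lowering.

step_arm(delta_pos=[[0,0,0.011],[0.001,0,0.021],[0.001,0,0.032],[0.001,0,0.041],[0.001,0,0.042]], spin=[0,0,0,0,0], gripper=[0.05,0.05,0.05,0.05,0.05])

```text
t: 16.22
tcp_pos: [660.0, 58.5, 42.4]
tcp_rot: [[-0.057, 0.998, -0.002], [0.998, 0.057, -0.0], [-0.0, -0.002, -1.0]]
ft_force: [-0.4, -0.6, -1.2]
gripper_width: 63.1
gripper_force: 29.3
```

step_arm(delta_pos=[[0,0,0],[0,0,0.001],[0,0,0.001]], spin=[0,0,0], gripper=[0.05,0.05,0.05])

```text
t: 16.47
tcp_pos: [660.9, 58.4, 43.0]
tcp_rot: [[-0.057, 0.998, -0.0], [0.998, 0.057, -0.0], [-0.0, -0.0, -1.0]]
ft_force: [-0.1, 0.4, 0.1]
gripper_width: 63.7
gripper_force: 29.3
```

step_arm(delta_pos=[[0,0,0.001],[0,0,0.001],[0,0,0.001]], spin=[0,0,0], gripper=[0.05,0.05,0.05])

```text
t: 16.72
tcp_pos: [661.2, 58.4, 42.5]
tcp_rot: [[-0.056, 0.998, 0.0], [0.998, 0.056, 0.0], [-0.0, 0.0, -1.0]]
ft_force: [0.7, -0.9, -0.2]
gripper_width: 63.3
gripper_force: 29.3
```

step_arm(delta_pos=[[0,0,0],[0,0,0],[0,0,0],[0,0,0],[0,0,0]], spin=[0,0,0,0,0], gripper=[0.067,0.072,0.08,0.085,0.085])

```text
t: 17.13
tcp_pos: [661.1, 58.4, 42.3]
tcp_rot: [[-0.057, 0.998, 0.0], [0.998, 0.057, -0.0], [-0.0, 0.0, -1.0]]
ft_force: [-1.1, 0.4, 0.3]
gripper_width: 85.0
gripper_force: 0.0
```

step_arm(delta_pos=[[0,0,-0.02],[0,0,-0.06],[0,0,-0.1],[0,0,-0.14],[0,0,-0.18]], spin=[0,0,0,0,0], gripper=[0.085,0.085,0.085,0.085,0.085])

```text
t: 17.55
tcp_pos: [660.7, 58.4, 224.2]
tcp_rot: [[-0.057, 0.998, -0.0], [0.998, 0.057, 0.0], [0.0, -0.0, -1.0]]
ft_force: [1.0, -0.6, -0.2]
gripper_width: 85.1
gripper_force: 0.0
```

```bash
python3 - <<'E'
from h import *
c=cap('wrist','w9')
plan([(394.5,279,200,9.8,.085)])
E
```

```text
t 17.6 at [664.9  59.5 233.7] yaw 93.2 tilt z [ 0.0128  0.0019 -0.9999] w 85.0
{'delta_pos': [[0.02, -0.021, 0.003], [0.039, -0.043, 0.006], [0.059, -0.064, 0.008], [0.078, -0.086, 0.011], [0.098, -0.107, 0.014]], 'spin': [7.0, 13.9, 20.9, 27.8, 34.8], 'gripper': [0.085, 0.085, 0.085, 0.085, 0.085]}
{'delta_pos': [[0.004, -0.029, 0.003], [0.007, -0.058, 0.006], [0.011, -0.086, 0.008], [0.015, -0.115, 0.011], [0.019, -0.144, 0.014]], 'spin': [6.9, 13.9, 20.8, 27.8, 34.7], 'gripper': [0.085, 0.085, 0.085, 0.085, 0.085]}
{'delta_pos': [[-0.013, -0.026, 0.003], [-0.027, -0.051, 0.006]], 'spin': [7.0, 13.9], 'gripper': [0.085, 0.085]}
end [394.5 278.7 199.7] 9.8
```

step_arm(delta_pos=[[0.02,-0.021,0],[0.039,-0.043,0],[0.059,-0.064,0],[0.078,-0.086,0],[0.098,-0.107,0]], spin=[7,13.9,20.9,27.8,34.8], gripper=[0.085,0.085,0.085,0.085,0.085])

```text
t: 18.02
tcp_pos: [547.4, 150.7, 222.2]
tcp_rot: [[0.529, 0.849, 0.0], [0.849, -0.529, -0.0], [0.0, 0.0, -1.0]]
ft_force: [0.0, 0.2, 0.2]
gripper_width: 85.0
gripper_force: 0.0
```

step_arm(delta_pos=[[0.004,-0.029,0],[0.007,-0.058,0],[0.011,-0.086,0],[0.015,-0.115,0],[0.019,-0.144,0]], spin=[6.9,13.9,20.8,27.8,34.7], gripper=[0.085,0.085,0.085,0.085,0.085])

```text
t: 18.43
tcp_pos: [434.7, 242.5, 222.3]
tcp_rot: [[0.918, 0.397, 0.0], [0.397, -0.918, 0.0], [0.0, 0.0, -1.0]]
ft_force: [-0.5, -0.0, 0.3]
gripper_width: 85.1
gripper_force: 0.0
```

step_arm(delta_pos=[[-0.013,-0.026,0],[-0.027,-0.051,0],[-0.027,-0.051,0],[-0.027,-0.051,0],[-0.027,-0.051,0]], spin=[7,13.9,13.9,13.9,13.9], gripper=[0.085,0.085,0.085,0.085,0.085])

```text
t: 18.85
tcp_pos: [391.1, 277.2, 222.3]
tcp_rot: [[0.985, 0.173, 0.001], [0.173, -0.985, -0.0], [0.001, 0.0, -1.0]]
ft_force: [-0.7, -0.1, -0.1]
gripper_width: 85.3
gripper_force: 0.0
```

```bash
python3 - <<'E'
from h import *
c=cap('wrist','w10');H=hsv(c);h,s,v=[H[:,:,i] for i in range(3)]
a=cv2.resize(c['color'][:,:,::-1],(800,600),interpolation=2); d=load('w9')['color'][:,:,::-1]; a[400:,:267]=cv2.resize(d[100:356,90:432],(267,200)); cv2.imwrite('pics/w10_b.png',a)
plan([(394.5,279,100,9.8,.085),(394.5,279,28,9.8,.085,15)])
E
```

```text
t 18.9 at [391.5 276.9 222.3] yaw 9.8 tilt z [ 5.e-04 -2.e-04 -1.e+00] w 84.6
{'delta_pos': [[0.001, -0.0, 0.031], [0.002, -0.001, 0.061], [0.002, -0.001, 0.092], [0.003, -0.002, 0.122]], 'spin': [0.0, 0.0, 0.0, 0.0], 'gripper': [0.085, 0.085, 0.085, 0.085]}
{'delta_pos': [[0.0, 0.0, 0.014], [0.0, 0.0, 0.029], [0.0, 0.0, 0.043], [0.0, 0.0, 0.058], [0.0, 0.0, 0.072]], 'spin': [0.0, 0.0, 0.0, 0.0, 0.0], 'gripper': [0.085, 0.085, 0.085, 0.085, 0.085]}
end [394.1 279.3  28.3] 9.8
```

View pics/w10_b.png

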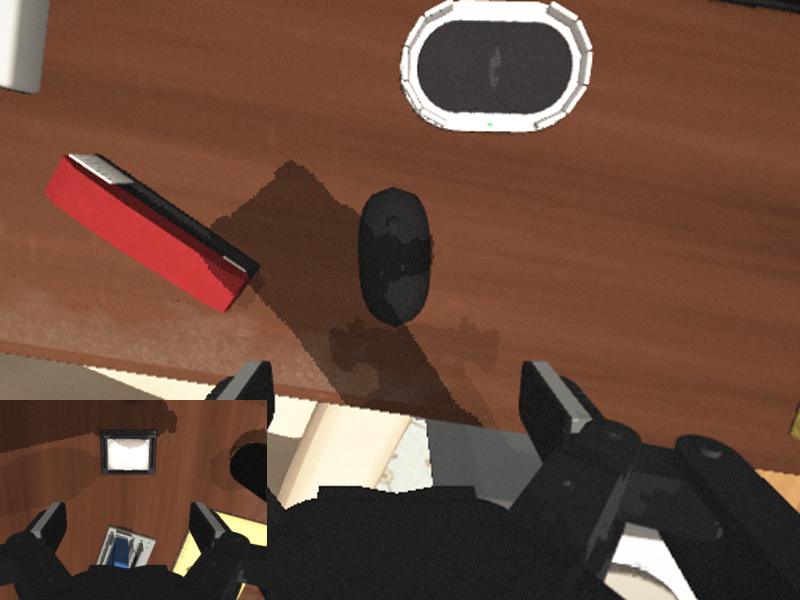

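The case lies in its dish (inset). The mouse is at (395,257), its charger at (496,66) and the stapler at (150,230). I'll check both positions from this view.

```bash
python3 - <<'E'
from h import *
c=load('w10');H=hsv(c);h,s,v=[H[:,:,i] for i in range(3)]
m=lambda x:(x*np.uint8(255))
for z in(8,14):print(blob(c,m((s<100)&(v<90)),(340,175,450,335),z))
print('mch',blob(c,m((s<70)&(v>110)),(390,0,600,140),10),blob(c,m((s<70)&(v<110)),(405,10,585,120),6))
E
```

```text
(array([392.5, 279.8]), [np.float64(57.9), np.float64(114.1)], 8.5)
(array([393.7, 279.9]), [np.float64(56.8), np.float64(112.1)], 8.5)
mch (array([542.6, 232.5]), [np.float64(84.3), np.float64(135.7)], 100.0) (array([543.8, 232.8]), [np.float64(59.3), np.float64(110.8)], 98.6)
```

step_arm(delta_pos=[[0.001,-0.001,0.035],[0.002,-0.002,0.07],[0.002,-0.003,0.1],[0.002,-0.003,0.12],[0.002,-0.003,0.12]], spin=[0.5,0.5,0.5,0.5,0.5], gripper=[0.085,0.085,0.085,0.085,0.085])

```text
t: 19.32
tcp_pos: [391.1, 278.0, 98.5]
tcp_rot: [[0.987, 0.161, -0.006], [0.161, -0.987, -0.005], [-0.006, 0.004, -1.0]]
ft_force: [-0.4, 0.4, -0.1]
gripper_width: 85.1
gripper_force: 0.0
```

step_arm(delta_pos=[[0,0,0.015],[0,0,0.03],[0,0,0.045],[0,0,0.06],[0,0,0.075]], spin=[0,0,0,0,0], gripper=[0.085,0.085,0.085,0.085,0.085])

```text
t: 19.73
tcp_pos: [394.0, 280.8, 27.9]
tcp_rot: [[0.987, 0.161, 0.002], [0.161, -0.987, 0.001], [0.002, -0.001, -1.0]]
ft_force: [0.3, -0.1, -0.3]
gripper_width: 85.3
gripper_force: 0.0
```

step_arm(delta_pos=[[0,0,0],[0,0,0],[0,0,0],[0,0,0],[0,0,0]], spin=[0,0,0,0,0], gripper=[0.085,0.075,0.07,0.062,0.045], squeeze=30)

```text
t: 20.15
tcp_pos: [393.1, 281.1, 28.6]
tcp_rot: [[0.987, 0.162, 0.002], [0.162, -0.987, 0.001], [0.002, -0.001, -1.0]]
ft_force: [-2.8, -3.7, 21.9]
gripper_width: 53.3
gripper_force: 28.6
```

step_arm(delta_pos=[[0,0,0],[0,0,0],[0,0,0],[0,0,0],[0,0,0]], spin=[0,0,0,0,0], gripper=[0.045,0.045,0.045,0.045,0.045])

```text
t: 20.57
tcp_pos: [393.0, 281.1, 28.8]
tcp_rot: [[0.987, 0.162, 0.002], [0.162, -0.987, 0.001], [0.002, -0.0, -1.0]]
ft_force: [-2.1, -2.3, 9.8]
gripper_width: 53.5
gripper_force: 29.8
```

step_arm(delta_pos=[[0,0,-0.008],[0,0,-0.02],[0,0,-0.035],[0,0,-0.05],[0,0,-0.05]], spin=[0,0,0,0,0], gripper=[0.045,0.045,0.045,0.045,0.045])

```text
t: 20.98
tcp_pos: [393.6, 282.0, 80.3]
tcp_rot: [[0.987, 0.162, 0.004], [0.162, -0.987, 0.003], [0.004, -0.002, -1.0]]
ft_force: [-0.3, 1.2, -1.0]
gripper_width: 53.3
gripper_force: 31.2
```

```bash
python3 - <<'E'
from h import *
plan([(543.3,233,77,98.8,.045,28)])
E
```

```text
t 20.98 at [393.6 282.   80.3] yaw 9.3 tilt z [ 0.0039  0.0031 -1.    ] w 53.3
{'delta_pos': [[0.011, 0.006, 0.0], [0.022, 0.011, 0.001], [0.032, 0.017, 0.001], [0.043, 0.022, 0.001], [0.054, 0.028, 0.001]], 'spin': [-6.9, -13.8, -20.6, -27.5, -34.4], 'gripper': [0.045, 0.045, 0.045, 0.045, 0.045]}
{'delta_pos': [[0.006, 0.011, 0.0], [0.011, 0.021, 0.001], [0.017, 0.032, 0.001], [0.023, 0.043, 0.001], [0.028, 0.053, 0.001]], 'spin': [-6.9, -13.8, -20.7, -27.5, -34.4], 'gripper': [0.045, 0.045, 0.045, 0.045, 0.045]}
{'delta_pos': [[-0.001, 0.012, 0.0], [-0.002, 0.024, 0.001], [-0.004, 0.037, 0.001]], 'spin': [-6.9, -13.8, -20.7], 'gripper': [0.045, 0.045, 0.045]}
end [543.6 232.7  77.3] 98.8
```

step_arm(delta_pos=[[0.011,0.006,0],[0.022,0.011,0],[0.032,0.017,0],[0.043,0.022,0],[0.054,0.028,0]], spin=[-6.9,-13.8,-20.6,-27.5,-34.4], gripper=[0.045,0.045,0.045,0.045,0.045])

```text
t: 21.4
tcp_pos: [450.3, 261.8, 77.2]
tcp_rot: [[0.718, 0.696, -0.0], [0.696, -0.718, 0.0], [0.0, -0.0, -1.0]]
ft_force: [0.0, -0.2, -0.9]
gripper_width: 53.4
gripper_force: 31.2
```

step_arm(delta_pos=[[0.006,0.011,0],[0.011,0.021,0],[0.017,0.032,0],[0.023,0.043,0],[0.028,0.053,0]], spin=[-6.9,-13.8,-20.7,-27.5,-34.4], gripper=[0.045,0.045,0.045,0.045,0.045])

```text
t: 21.82
tcp_pos: [507.5, 242.6, 77.1]
tcp_rot: [[0.2, 0.98, -0.0], [0.98, -0.2, -0.0], [-0.0, -0.0, -1.0]]
ft_force: [-0.1, 0.1, -1.1]
gripper_width: 53.0
gripper_force: 31.2
```

step_arm(delta_pos=[[-0.001,0.012,0],[-0.002,0.024,0],[-0.004,0.037,0],[-0.004,0.037,0],[-0.004,0.037,0]], spin=[-6.9,-13.8,-20.7,-20.7,-20.7], gripper=[0.045,0.045,0.045,0.045,0.045])

```text
t: 22.23
tcp_pos: [542.2, 230.9, 76.8]
tcp_rot: [[-0.148, 0.989, -0.001], [0.989, 0.148, 0.0], [0.0, -0.001, -1.0]]
ft_force: [0.3, 0.7, -0.8]
gripper_width: 53.3
gripper_force: 31.2
```

```bash
python3 - <<'E'
from h import *
c=cap('wrist','w11'); cv2.imwrite('pics/w11_b.png',cv2.resize(c['color'][:,:,::-1],(640,480),interpolation=2)); plan([(543.3,233,35.5,98.8,.045,10)])
E
```

```text
t 22.28 at [541.4 231.6  76.9] yaw 98.6 tilt z [-1.1e-03  2.0e-04 -1.0e+00] w 53.2
{'delta_pos': [[0.0, 0.0, 0.008], [0.0, 0.001, 0.017], [0.001, 0.001, 0.025], [0.001, 0.002, 0.033], [0.001, 0.002, 0.041]], 'spin': [-0.0, -0.1, -0.1, -0.2, -0.2], 'gripper': [0.045, 0.045, 0.045, 0.045, 0.045]}
end [543.3 232.8  35.9] 98.8
```

View pics/w11_b.png

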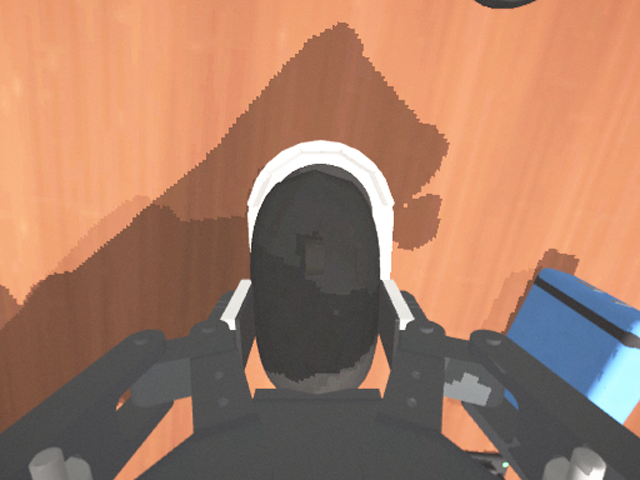

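The mouse at (317,275) hangs over its charger, whose arc is centred at about (320,215). I'll shift 2 mm right and lower.

step_arm(delta_pos=[[0,0.001,0.009],[0.001,0.002,0.018],[0.001,0.002,0.027],[0.001,0.002,0.035],[0.001,0.002,0.04]], spin=[0,0,0,0,0], gripper=[0.045,0.045,0.045,0.045,0.045])

```text
t: 22.7
tcp_pos: [543.0, 232.7, 35.6]
tcp_rot: [[-0.154, 0.988, -0.002], [0.988, 0.154, -0.001], [-0.001, -0.002, -1.0]]
ft_force: [-0.4, 0.2, -2.0]
gripper_width: 53.2
gripper_force: 31.2
```

step_arm(delta_pos=[[0,0,0],[0,0,0.001],[0,0,0.001]], spin=[0,0,0], gripper=[0.045,0.045,0.045])

```text
t: 22.95
tcp_pos: [544.0, 233.0, 36.3]
tcp_rot: [[-0.154, 0.988, -0.0], [0.988, 0.154, 0.0], [0.0, -0.0, -1.0]]
ft_force: [1.0, 0.5, -0.3]
gripper_width: 53.5
gripper_force: 31.2
```

step_arm(delta_pos=[[0,0,0.001],[0,0,0.001],[0,0,0.002],[0,0,0.002]], spin=[0,0,0,0], gripper=[0.045,0.045,0.045,0.045])

```text
t: 23.28
tcp_pos: [544.3, 232.9, 35.0]
tcp_rot: [[-0.154, 0.988, 0.001], [0.988, 0.154, -0.0], [-0.0, 0.001, -1.0]]
ft_force: [-1.7, -0.3, 4.2]
gripper_width: 53.2
gripper_force: 32.2
```

step_arm(delta_pos=[[0,0,0],[0,0,0],[0,0,0],[0,0,0],[0,0,0]], spin=[0,0,0,0,0], gripper=[0.058,0.065,0.075,0.085,0.085])

```text
t: 23.7
tcp_pos: [544.1, 232.8, 34.3]
tcp_rot: [[-0.154, 0.988, 0.0], [0.988, 0.154, 0.0], [0.0, 0.0, -1.0]]
ft_force: [0.9, 0.0, 0.4]
gripper_width: 84.9
gripper_force: 0.0
```

step_arm(delta_pos=[[0,0,-0.02],[0,0,-0.06],[0,0,-0.1],[0,0,-0.14],[0,0,-0.18]], spin=[0,0,0,0,0], gripper=[0.085,0.085,0.085,0.085,0.085])

```text
t: 24.12
tcp_pos: [543.6, 232.8, 216.0]
tcp_rot: [[-0.154, 0.988, -0.001], [0.988, 0.154, 0.0], [0.0, -0.001, -1.0]]
ft_force: [1.4, -0.9, -0.7]
gripper_width: 85.2
gripper_force: 0.0
```

step_arm(delta_pos=[[0,0,-0.04],[0,0,-0.06],[0,0,-0.06],[0,0,-0.06],[0,0,-0.06]], spin=[0,0,0,0,0], gripper=[0.085,0.085,0.085,0.085,0.085])

```text
t: 24.53
tcp_pos: [543.6, 232.4, 273.3]
tcp_rot: [[-0.154, 0.988, -0.001], [0.988, 0.154, -0.001], [-0.001, -0.001, -1.0]]
ft_force: [0.3, 0.4, -0.5]
gripper_width: 85.1
gripper_force: 0.0
```

```bash
python3 - <<'E'
from h import *
w=cap('wrist','w12')['color']; s=cap('scene','s2')['color']
cv2.imwrite('pics/fin.png',cv2.resize(np.hstack([w[40:340,80:430],s[60:360,130:480]])[:,:,::-1],(800,343),interpolation=2))
x=np.vstack([cv2.resize(w[60:360,100:450],(700,600))])[:,:,::-1]
E
```

```text
(no output)
```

View pics/fin.png

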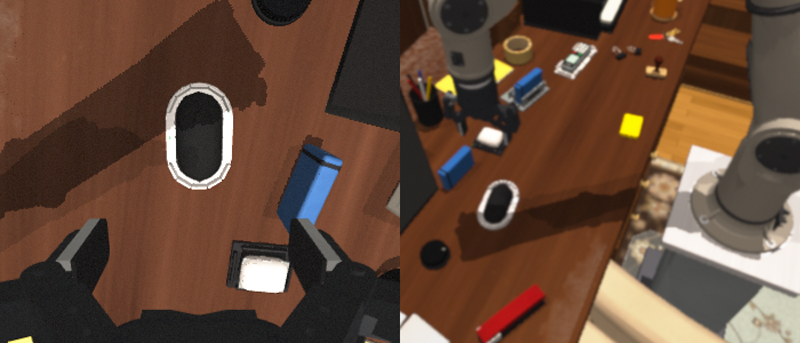

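```bash
python3 - <<'E'
from h import *
m=lambda x:(x*np.uint8(255))
c=load('w12');H=hsv(c);s,v=H[:,:,1],H[:,:,2]
d=load('w9');D=hsv(d);ds,dv=D[:,:,1],D[:,:,2]
def bx(P,r,c): u=proj(c,[P])[0]/.64; return (u[0]-r,u[1]-r,u[0]+r,u[1]+r)
print('case w12',blob(c,m((s<70)&(v>150)),bx((661,59,20),80,c),21),'want 661.3 58.8 axis 3.3')
b=[max(0,x) for x in bx((661,59,20),80,d)]
print('case w9',blob(d,m((ds<70)&(dv>150)),b,21))
print('dish w9',blob(d,m((ds<90)),b,7))
print('mouse w12',blob(c,m((s<90)&(v<100)),bx((543,233,18),85,c),18),'want 543.3 233 98.8')
e=load('w6');E=hsv(e); print('bank w6',blob(e,m((E[:,:,0]>95)&(E[:,:,0]<125)&(E[:,:,1]>110)),bx((647,-149,76),130,e),76),'want 646.7 -148.3 74.8', 'z?')
g=load('w3');G=hsv(g); print('handset w3',blob(g,m((G[:,:,1]<90)&(G[:,:,2]<110)),bx((576,-359,30),95,g),30),'want 575.5 -358.5 83.2')
E
```

```text
case w12 (array([662.4,  56.8]), [np.float64(52.9), np.float64(65.0)], 3.9) want 661.3 58.8 axis 3.3
case w9 (array([661.3,  58.8]), [np.float64(49.0), np.float64(64.2)], 1.8)
dish w9 (array([660.9,  59.1]), [np.float64(74.0), np.float64(90.5)], 3.3)
mouse w12 (array([543.1, 234.6]), [np.float64(57.2), np.float64(111.1)], 99.6) want 543.3 233 98.8
bank w6 (array([ 647. , -147.1]), [np.float64(23.2), np.float64(104.8)], 75.5) want 646.7 -148.3 74.8 z?
handset w3 (array([ 576.2, -356.2]), [np.float64(43.7), np.float64(133.1)], 83.6) want 575.5 -358.5 83.2
```

All four are within 2–3 mm of their seats, and the arm is clear. Handing in.

```bash
python3 -c "
from bench import ctrl
print(ctrl.close_job())"
```

```text
the job is handed in; nothing more can be done
None
```

The mouse, handset, earbud case and power bank are each on their own charger and released, measured within about 3 mm of their seats; the stapler and rubber stamp were not touched, and the job was handed in at about 25 s, though the hand-in returned no verdict.

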